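# Space the third slat of a slatted panel

## Robot

A 6-joint arm with a two-finger parallel gripper is mounted at the origin on the work surface. World frame = base frame: x ahead of the robot, y to its left, z up, the work surface at z = 0. Lengths are in m, angles in rad, forces in N, time in s.
With the tool pointing down it reaches from about 0.35 to 0.775 m from the base axis. Payload 7.3 kg.
Tool frame: the origin (TCP) lies at the very end of the fingers, on their centre line; the grasp point (between the pads) lies grip_point_offset behind it (grip_point_offset is the distance from the TCP to the grasp point, in m); z points along the fingers, y is the direction in which the jaws open and shut (so a half turn about z gives the same grasp; the last joint's range is limited). The gripper opens to 92 mm and grips with 3 to 60 N. Pads are 19 mm wide; open, the fingers measure 130 mm over their backs; the gripper's body (75 mm by 190 mm) begins 47 mm behind the grasp point.
Start: joints at [-1.481, 0.342, 1.524, -0, 1.275, -0.146], TCP at [0.123, -0.51, 0.227] pointing down, gripper open.
Joint ranges: [-2.53, 2.53], [-0.77, 2.02], [0.04, 2.7], [-1, 4.14], [0.28, 2.66], [-3.11, 3.11]. Speed limits (rad/s): [2.57, 2.57, 3.14, 3.14, 3.14, 3.14].

## Interface

Orientations are given as [roll, pitch, yaw] about the fixed x, y, z axes, in that order (R = Rz(yaw) Ry(pitch) Rx(roll)).
In Python, from cell import * gives the robot as it stands.
- The arm moves only by the shell command python3 -m inch 'ROWS' [OPENING] [FORCE]. ROWS is JSON, a list that holds one entry, the list of rows, each a list of 4 numbers: the shift along the tool's x, y, z in mm, then the turn about the tool's z in rad. In form: [[[x, y, z, roll], ...]]. A call has 1 to 10 rows; each row shifts and turns the commanded pose from where the row before left it, along the tool's axes as they then stand; what a row does not reach is not made up. A row lasts 1/8 s, in which the tool goes at most 62.5 mm and 10.7 degrees, less where a joint would pass 70% of its speed; a pose out of reach is approached as far as the arm can. A call with a gripper value outside its range is refused whole. OPENING is the closure, from -1 (fully open) to 1 (shut), set as the call begins (- or left out, the last holds). The fingers move at their own pace and stop on an object; FORCE is the grip in N (left out, the last holds). Time passes only in rows, so rows that do not move let the fingers close. It gives the time, the measured TCP pose, the force and the opening at its end, in the units of the state.
- observe(): the state, without advancing time (a new reading comes with each control period).
- read_camera(name): name is "scene" or "side" or "wrist"; returns a dict with "img" (480x640x3 uint8, blue, green, red), "fx", "fy", "cx", "cy" (pixels), "k1" (the pictures are not rectified: a ray, as slopes to the right and down, at radius r is drawn at 1 + k1 r^2 times it, then the intrinsics apply), "eye" and "rotation" of the camera in the world; the wrist camera has in their place "T_tool_cam" (4x4, takes a point from camera to tool coordinates, whose origin is the TCP and whose axes are the flange's). Camera axes: x right, y down, z forward; pixel columns grow to the right and rows downward; lengths in m; the calibration is good to about 2 mm. A picture is of the moment at which its call begins: read the wrist's pose just before it. There is no depth.
- hand_in(): hands the job in, once; it reports no verdict.
Trained networks look in the newest picture that a camera, given by its name, has taken for a name from the list of things; names that differ only in an ending like _2 or _b are one class to them, and where a whole thing is asked for, a point or a joint stands for the part that bears it (a point fixed in the world has none). Each returns a list of dicts, best first, with "conf" (0 to 1); they miss things now and then, are a little off and sometimes report something else, mostly with a low value. They report only what shows in the picture. A call takes as long as a camera call. They do not tell look-alikes from the thing itself.
- boxes_of(camera, label): "at" ([row, column] in pixels, amid what is visible of it).
- place_of(camera, label): "at" ([row, column] in pixels: a listed point, or the origin of a listed thing).
The state is a dict: "time": time; "qpos": joint angles; "qvel": joint speeds; "joint_efforts": joint torques, N m; "tool_pos": TCP position; "tool_rot": TCP orientation; "contact_force": force on the tool from outside, world axes, zero at the start; "torque": the same for the moment, N m; "opening": finger opening in m.
Only numpy, scipy, OpenCV 4.12 (cv2) and the standard library are available. Lean on these libraries where they do the work, as an engineer would, in place of code of your own. Each camera call takes 0.05 s, during which the arm holds its last target. There are 200 camera calls.

## Task

Lay the top slat from the stack as the next slat of the panel in the jig: flat on the runners, its far end against the end stop, and parallel to the slats already laid with the same gap as theirs, set by standing the thicker of the two plywood spacers between them and sliding the slat up snug against it. Set it down and press it up gently, without knocks, because the glue of the laid slats is still soft; then draw the spacer out without disturbing the slat, put it back on the bench clear of the jig, and leave the other things where they are.

Things in the scene. Friction and masses are not known exactly. Their poses are not given: they have to be found in the camera images.
- jig: Fixed grey-faced baseboard (x -140 to 160, y -135 to 135 mm, 12 thick) with two runners of the panel: 30 wide (x), 252 long (y), 18 tall, centred at x -65 and 65, tops 30 mm above the bench. Origin: on the bench under the panel's middle. x runs along the slats to the end stop, y from the free side to the laid slats.
- stop_face (a point): Top edge of the end stop's working face, at its middle: jig x 120 mm, y 0, 52 mm above the bench. The stop is a bar 24 thick and 270 long (y) standing across the jig's far (+x) end.
- laid: The two slats glued on the runners (fixed), each 240 (x) x 45 (y) x 18, far ends at the stop, 18 mm apart. Origin: underside centre of the new slat's neighbour, 30 mm above the bench; the other lies at y +63. Axes as the jig's. The new slat's centre line belongs at y -63; the runners are free for 63 mm more beyond. Soft glue: a push over 40 N spoils it.
- slat: The loose slat on top of the stack, 240 long (x), 45 wide (y), 18 thick, about 0.14 kg; on the runners it slides at a push of 1 to 2 N. Origin: centre of its underside, x along its length. The same either way round or either face up.
- slat_mid (a point): Middle of the loose slat, 9 mm above its underside.
- slat_end_a (a point): Centre of one end face of the loose slat (its x = -120 mm), at mid thickness.
- slat_end_b (a point): Centre of the other end face of the loose slat (its x = +120 mm), at mid thickness.
- stack: Stack of three more slats (fixed) under the loose one, about 240 x 45, 54 mm high; origin at the centre of its foot, x along the slats.
- spacer: The thicker spacer, 18 mm plywood, about 0.075 kg, standing on its long edge: a strip 180 long (x), 18 thick (y), 26 tall, with a finger tab in the middle, 50 long (x), 18 thick, that rises to 62 mm. Origin: centre of its bottom edge, z up.
- thin_spacer: The thinner spacer, the same outline in 10 mm plywood, standing on its long edge; not wanted. Origin: centre of its bottom edge. The two spacers may have changed places.
- tape: Tape measure, 70 x 40 x 64 mm high, origin under its centre. Leave alone.
- tub: Open tub of screws, 85 x 85 x 45 mm high, origin under its centre. Leave alone.
Things that resemble listed ones, but are neither listed nor needed, are in the scene too. Leave any grey look-alike of the spacer alone.

How it is judged:
On the way, in this order (a step that is already met when the one before it is completed fails the run):
1. the thicker spacer stands upright on the runners along the laid slat, where the gap is to be (y of spacer in the frame of laid between -0.05 and -0.028 m and x of spacer in the frame of laid between -0.06 and 0.06 m and z of spacer in the frame of laid between -0.004 and 0.004 m and angle between spacer's own z axis and vertical below 0.1 rad and angle between the x axis of spacer and the x axis of laid, either way round below 0.15 rad), for 0.2 s.
2. the slat is pressed snug against the spacer and the spacer against the laid slat (contact force between slat and spacer above 0.8 N and contact force between spacer and laid above 0.8 N and angle between the x axis of slat and the x axis of laid, either way round below 0.02 rad and z of slat_mid in the frame of laid between 0.006 and 0.012 m), for 0.05 s.
At the end, for the whole second after the job is handed in: Slat flat at the laid slats' height (each end within 3 mm), gap to its neighbour 18 mm within 2 mm at both ends, ends level with the laid ones within 2.5 mm; thicker spacer on the bench, standing or lying, not touching the jig, origins over 130 mm apart; both at rest (y of slat_end_a in the frame of laid between -0.065 and -0.061 m and z of slat_end_a in the frame of laid between 0.006 and 0.012 m and y of slat_end_b in the frame of laid between -0.065 and -0.061 m and z of slat_end_b in the frame of laid between 0.006 and 0.012 m and x of slat_mid in the frame of laid between -0.0025 and 0.0025 m and linear speed of each of slat, spacer below 0.01 m/s and horizontal distance between spacer and jig above 0.13 m and height (world z) of spacer below 0.022 m and contact force between spacer and jig below 0.02 N).
It fails at once if the laid slats are pushed hard through the spacer or by the slat (over 40 N) (contact force between any of spacer, slat and laid above 40 N).
It fails at once if the slat or the spacer is knocked, dropped or rammed on the jig (over 40 N) (contact force between any of slat, spacer and jig above 40 N).
It fails at once if the thin spacer, the tape measure or the tub is moved by more than 25 mm (distance of any of thin_spacer, tape, tub from where it was at the start of the episode above 0.025 m).
It also fails if it takes over 69 s, if anything falls off the work surface, if the arm or the gripper's body presses on something with over 40 N, if the wrist force passes 120 N, or if a joint passes its speed limit or range.

## Working session

There is one attempt and no reset: what is moved stays moved. The work goes in short steps, Python scripts to look and compute and a shell command to move; the robot and the scene stay as the last step left them, time stands still between calls to the robot, and variables do not carry over. Pictures are saved under pics/ and viewed, about 8 in all and at most 12, crops included, and the job is handed in when it is done.

```bash
mkdir -p pics; ls; cat > h.py <<'E'
from cell import *
import numpy as np, cv2
from scipy.spatial.transform import Rotation as Rn
def cam(name):
    s=observe(); c=read_camera(name); c=dict(c)
    if name=="wrist":
        T=np.eye(4); T[:3,:3]=Rn.from_euler('xyz',s['tool_rot']).as_matrix(); T[:3,3]=s['tool_pos']
        M=T@np.array(c['T_tool_cam']); c['eye']=M[:3,3]; c['rotation']=M[:3,:3]
    c['eye']=np.array(c['eye']); c['rotation']=np.array(c['rotation']); return c
def K(c): return np.array([[c['fx'],0,c['cx']],[0,c['fy'],c['cy']],[0,0,1.]])
def D(c): return np.array([c['k1'],0,0,0.])
def ray(c,rc):
    p=cv2.undistortPoints(np.array([[[rc[1],rc[0]]]],float),K(c),D(c))[0,0]
    return c['rotation']@np.array([p[0],p[1],1.])
def at(c,rc,z):
    d=ray(c,rc); return c['eye']+d*(z-c['eye'][2])/d[2]
def proj(c,P):
    q=(np.array(P).reshape(-1,3)-c['eye'])@c['rotation']
    return cv2.projectPoints(q,np.zeros(3),np.zeros(3),K(c),D(c))[0][:,0][:,::-1]
E
python3 - <<'E'
from h import *
s=observe();print({k:np.round(v,3) for k,v in s.items()}); 
try: print(grip_point_offset)
except Exception as e: print(e)
Z={'jig':0,'stop_face':.052,'laid':.03,'slat':.054,'slat_mid':.063,'slat_end_a':.063,'stack':0,'spacer':0,'thin_spacer':0,'tape':0,'tub':0}
for n in ['scene','side']:
    c=cam(n); cv2.imwrite(f'pics/{n}0.png',c['img']); print(n,c['eye'].round(3),c['rotation'].round(2).tolist())
    for l,z in Z.items():
        for r in place_of(n,l)[:4]: print(l,round(r['conf'],2),np.round(r['at']),at(c,r['at'],z).round(4))
E
```

```text
pics
{'time': np.float64(0.0), 'qpos': array([-1.481,  0.343,  1.525, -0.   ,  1.275, -0.146]), 'qvel': array([-0.   ,  0.   , -0.002,  0.002, -0.001,  0.001]), 'joint_efforts': array([ 2.0000e-03, -4.3124e+01, -2.4422e+01,  7.2000e-02,  5.6000e-02,
       -0.0000e+00]), 'tool_pos': array([ 0.123, -0.51 ,  0.226]), 'tool_rot': array([-3.14 , -0.   ,  0.236]), 'contact_force': array([ 0.157, -0.453,  0.063]), 'torque': array([ 0.025, -0.024,  0.021]), 'opening': np.float64(0.092)}
0.0188
scene [1.286 0.756 0.804] [-2.2, -0.01, 2.33]Traceback (most recent call last):
  File "<stdin>", line 9, in <module>
  File "h.py", line 16, in at
    d=ray(c,rc); return c['eye']+d*(z-c['eye'][2])/d[2]
                                                   ~^^^
IndexError: invalid index to scalar variable.
```

```bash
sed -i "s/c\['rotation'\]=np.array(c\['rotation'\]); return c/R=np.array(c['rotation']); c['rotation']=R if R.shape==(3,3) else Rn.from_euler('xyz',R).as_matrix(); return c/" h.py
python3 - <<'E'
from h import *
Z={'jig':0,'stop_face':.052,'laid':.03,'slat':.054,'slat_mid':.063,'slat_end_a':.063,'stack':0,'spacer':0,'thin_spacer':0,'tape':0,'tub':0}
for n in ['scene','side']:
    c=cam(n); cv2.imwrite(f'pics/{n}0.png',c['img']); print(n,c['eye'].round(3),c['fx'],c['k1'])
    for l,z in Z.items():
        for r in place_of(n,l)[:4]: print(l,round(r['conf'],2),np.round(r['at']),at(c,r['at'],z).round(4))
E
```

```text
scene [1.286 0.756 0.804] 490.4971265966904 -0.06577766181397726
jig 0.57 [260. 309.] [0.5507 0.0299 0.    ]
stop_face 0.89 [272. 274.] [0.6891 0.0471 0.052 ]
laid 0.59 [263. 319.] [0.5684 0.0828 0.03  ]
slat 0.58 [199. 228.] [ 0.5567 -0.3032  0.054 ]
slat_end_a 0.94 [184. 263.] [ 0.4369 -0.285   0.063 ]
slat_end_a 0.71 [208. 194.] [ 0.6655 -0.322   0.063 ]
stack 0.8 [212. 233.] [ 0.5422 -0.3089  0.    ]
spacer 0.94 [332. 403.] [0.5905 0.3643 0.    ]
spacer 0.76 [289. 488.] [0.318  0.4322 0.    ]
spacer 0.67 [196. 227.] [ 0.4969 -0.3963  0.    ]
spacer 0.64 [356. 334.] [0.7502 0.3004 0.    ]
thin_spacer 0.67 [300. 426.] [ 0.4613  0.3413 -0.    ]
tape 0.98 [263. 431.] [0.3313 0.2689 0.    ]
tub 0.68 [203. 293.] [ 0.3762 -0.2134  0.    ]
side [0.129 1.08  0.851] 510.1467570695986 -0.12511181391020126
jig 0.7 [347. 304.] [0.4567 0.3408 0.    ]
jig 0.63 [262. 315.] [0.552  0.0388 0.    ]
stop_face 0.8 [236. 275.] [0.6757 0.0344 0.052 ]
laid 0.92 [258. 310.] [0.5591 0.0608 0.03  ]
laid 0.72 [193. 391.] [ 0.4482 -0.3682  0.03  ]
laid 0.33 [234. 405.] [ 0.3473 -0.1503  0.03  ]
slat 0.86 [189. 356.] [ 0.5503 -0.3061  0.054 ]
slat_mid 0.65 [187. 356.] [ 0.5508 -0.3034  0.063 ]
slat_end_a 0.8 [196. 394.] [ 0.4226 -0.2953  0.063 ]
slat_end_a 0.59 [179. 322.] [ 0.6696 -0.3124  0.063 ]
stack 0.81 [201. 353.] [ 0.5634 -0.3186  0.    ]
spacer 0.89 [341. 250.] [0.5782 0.3727 0.    ]
spacer 0.84 [401. 346.] [0.3193 0.4481 0.    ]
spacer 0.6 [302. 205.] [0.7461 0.2967 0.    ]
spacer 0.3 [180. 325.] [ 0.7027 -0.4261  0.    ]
thin_spacer 0.81 [350. 300.] [ 0.4603  0.3548 -0.    ]
tape 0.96 [340. 358.] [0.3497 0.2753 0.    ]
tub 0.87 [229. 408.] [ 0.3524 -0.2217  0.    ]
```

View pics/scene0.png

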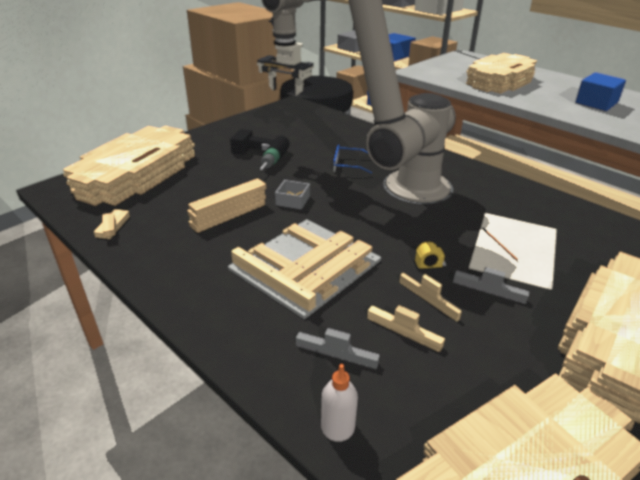

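View pics/side0.png

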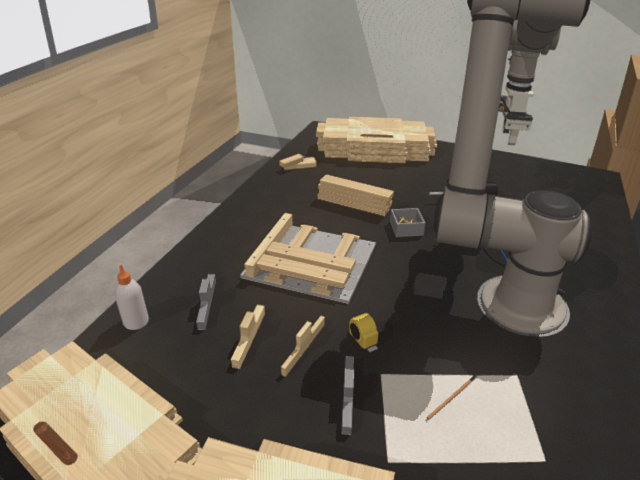

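```bash
python3 - <<'E'
from h import *
a=cv2.imread('pics/scene0.png')[260:360,360:475]; b=cv2.imread('pics/side0.png')[290:390,220:335]
cv2.imwrite('pics/crop1.png',cv2.resize(np.hstack([a,b]),None,fx=3.4,fy=3.4,interpolation=cv2.INTER_CUBIC))
c=read_camera('wrist'); print(np.round(c['T_tool_cam'],3),c['fx'],c['k1'])
E
```

```text
[[ 0.001 -0.967 -0.256  0.068]
 [ 1.     0.     0.    -0.   ]
 [-0.    -0.256  0.967 -0.159]
 [ 0.     0.     0.     1.   ]] 347.60115988738085 0.018395511514461275
```

View pics/crop1.png

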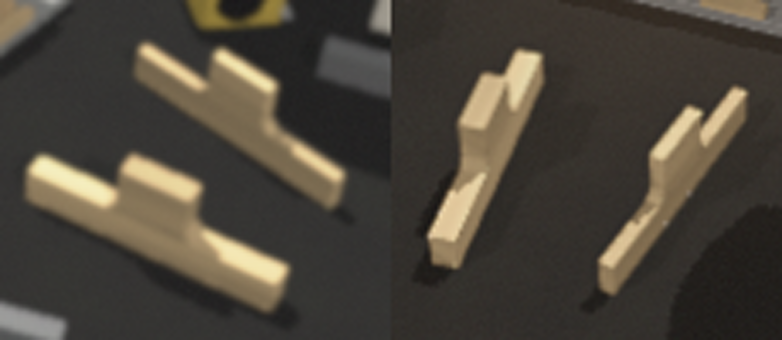

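The thicker spacer is the wooden one at scene (332,403), with its broader edge. The thin one is at (300,426). The grey look-alikes are at (348,335) and (285,490), so I leave those alone. Next I move over the slat to look with the wrist camera.

```bash
python3 -m inch '[[[59,-17,-3,0],[59,-17,-3,0],[59,-17,-3,0],[59,-17,-3,0],[59,-17,-3,0],[59,-17,-3,0],[59,-17,-3,0],[0,0,0,0.118],[0,0,0,0.118],[0,0,0,0]]]'
cat >> h.py <<'E'
def topmask(c,pts): pass
E
python3 - <<'E'
from h import *
c=cam('wrist'); cv2.imwrite('pics/w1.png',c['img']); s=observe(); print(s['time'],s['tool_pos'],s['tool_rot'])
for l,z in {'slat':.054,'slat_mid':.063,'slat_end_a':.063,'laid':.03,'jig':0,'stop_face':.052}.items():
    for r in place_of('wrist',l)[:3]: print(l,round(r['conf'],2),np.round(r['at']),at(c,r['at'],z).round(4))
E
```

```text
time: 2.6
tool_pos: [0.4966, -0.2981, 0.2476]
tool_rot: [-3.142, 0.0, 0.001]
contact_force: [0.6, 0.5, 0.2]
opening: 0.092
2.65 [ 0.49640554 -0.29827585  0.24766732] [-3.14155972e+00  8.30694869e-05  2.18602042e-03]
slat_mid 0.66 [161. 327.] [ 0.5544 -0.3062  0.063 ]
slat_end_a 0.69 [280. 312.] [ 0.4326 -0.292   0.063 ]
jig 0.65 [154.  21.] [0.5578 0.0348 0.    ]
```

View pics/w1.png

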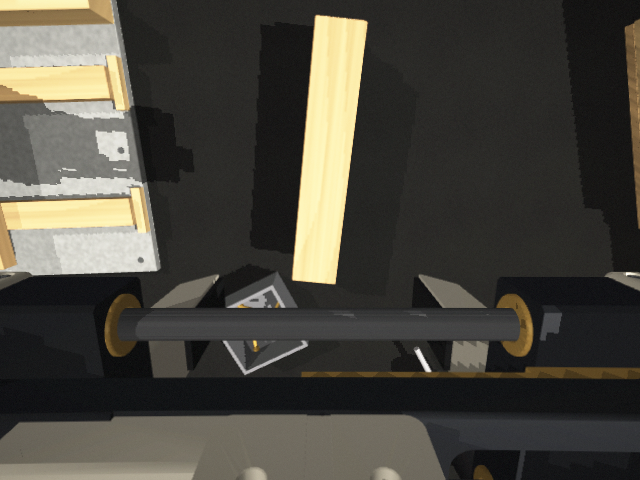

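```bash
python3 -m inch '[[[-4,-55,-6,0],[-4,-55,-6,0],[-4,-55,-6,0],[-4,-55,-6,0],[-4,-55,-6,0],[-4,-55,-6,0],[-4,-55,-6,0],[-4,-55,-6,0],[-4,-55,-6,0],[0,0,0,0]]]'
python3 - <<'E'
from h import *
c=cam('wrist'); cv2.imwrite('pics/w2.png',c['img']); s=observe(); print(s['time'],s['tool_pos'],s['tool_rot'])
np.savez('w2.npz',**{k:c[k] for k in('eye','rotation','fx','fy','cx','cy','k1')})
for l,z in {'slat':.03,'spacer':0,'thin_spacer':0,'laid':.03,'jig':0,'stop_face':.052}.items():
    for r in place_of('wrist',l)[:3]: print(l,round(r['conf'],2),np.round(r['at']),at(c,r['at'],z).round(4))
E
```

```text
time: 4.2
tool_pos: [0.46, 0.1999, 0.3021]
tool_rot: [-3.141, -0.001, 0.006]
contact_force: [0.4, -0.3, 0.1]
opening: 0.0914
4.25 [0.46017758 0.19797962 0.30174301] [ 3.14137541e+00 -2.82777535e-04  3.57684212e-03]
spacer 0.62 [298. 150.] [0.3225 0.4397 0.    ]
spacer 0.59 [ 99. 184.] [0.5878 0.3666 0.    ]
thin_spacer 0.97 [202. 208.] [0.4612 0.3462 0.    ]
laid 0.72 [123. 438.] [0.5589 0.0603 0.03  ]
jig 0.8 [125. 454.] [0.5589 0.0301 0.    ]
```

View pics/w2.png

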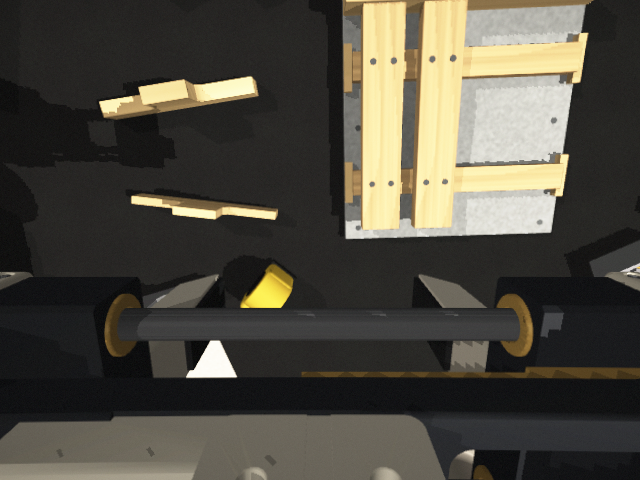

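The wrist view shows the thick spacer at about (97,180), the thin one at (207,205) and the tape at (288,268). The laid slats run from column 362 to 467, and the free side is to their right. Next I fit the poses to the image edges.

```bash
sed -i '/topmask/d' h.py; cat >> h.py <<'E'
from scipy.optimize import minimize
def box(x0,x1,y0,y1,z0,z1): return np.array([[x,y,z] for x in(x0,x1) for y in(y0,y1) for z in(z0,z1)])
SPACER=[box(-.09,.09,-.009,.009,0,.026),box(-.025,.025,-.009,.009,.026,.062)]
def top(x0,x1,y0,y1,z): return np.array([[x0,y0,z],[x1,y0,z],[x1,y1,z],[x0,y1,z]])
def place(P,p): c,s=np.cos(p[2]),np.sin(p[2]); return np.asarray(P)@np.array([[c,s,0],[-s,c,0],[0,0,1]])+[p[0],p[1],0]
def gradfit(c,segs,p0,n=60,sig=(4,2,1)):
    """maximise image gradient along model segments (list of pairs)"""
    t=np.linspace(.03,.97,n)[:,None]; P=np.vstack([a+(b-a)*t for a,b in segs]); g0=cv2.cvtColor(c['img'],cv2.COLOR_BGR2GRAY).astype(np.float32); p=np.array(p0,float)
    for s in sig:
        g=cv2.GaussianBlur(g0,(0,0),s); G=np.hypot(cv2.Sobel(g,5,1,0),cv2.Sobel(g,5,0,1)); G=np.minimum(G,np.percentile(G,98))
        def f(q):
            r=proj(c,place(P,q)).astype(np.float32); return -cv2.remap(G,r[:,1].copy(),r[:,0].copy(),1).mean()
        best=min((minimize(f,p+d,method='Nelder-Mead',options=dict(initial_simplex=p+d+np.array([[0,0,0],[.004*s/2,0,0],[0,.004*s/2,0],[0,0,.03]]),xatol=1e-5,fatol=1e-4)) for d in np.array([[0,0,0],[.004,0,0],[-.004,0,0],[0,.004,0],[0,-.004,0]])*s/2),key=lambda r:r.fun)
        p=best.x
    return p,best.fun
def loop(q): return [(q[i],q[(i+1)%4]) for i in range(4)]
def maskfit(c,mask,boxes,p0):
    def f(q):
        m=np.zeros(mask.shape,np.uint8)
        for b in boxes: cv2.fillConvexPoly(m,cv2.convexHull(np.round(proj(c,place(b,q))[:,::-1]*16).astype(np.int32)),255,cv2.LINE_AA,4)
        return np.abs(m.astype(float)-mask).sum()/255
    p0=np.array(p0,float); r=None
    for k in (.01,.004): r=minimize(f,p0,method='Nelder-Mead',options=dict(initial_simplex=p0+np.array([[0,0,0],[k,0,0],[0,k,0],[0,0,8*k]]),xatol=1e-5,fatol=.1)); p0=r.x
    return p0,r.fun,mask.sum()/255
def comp(c,rc,sat=50,val=70):
    h=cv2.cvtColor(c['img'],cv2.COLOR_BGR2HSV); m=((h[...,1]>sat)&(h[...,2]>val)&(h[...,0]<35)).astype(np.uint8)
    n,l,st,ce=cv2.connectedComponentsWithStats(m); i=l[int(rc[0]),int(rc[1])]; return (l==i).astype(np.uint8)*255
JIG=[*loop(top(-.14,.16,-.135,.135,.012))[3:],*[s for y in(.0315,.0945) for s in (lambda q:[q[0],q[2],q[3]])(loop(top(-.12,.12,y-.0225,y+.0225,.048)))]]
E
python3 - <<'E'
from h import *
w=cam('wrist'); w['img']=cv2.imread('pics/w2.png'); 
print('jig',gradfit(w,JIG,[.556,.031,-.06]))
print('spacer',maskfit(w,comp(w,(93,165)),SPACER,[.585,.367,1.5]))
s=dict(pos=[.49641,-.29828,.24767],rot=[-3.14156,.00008,.00219]); T=np.eye(4); T[:3,:3]=Rn.from_euler('xyz',s['rot']).as_matrix(); T[:3,3]=s['pos']
v=dict(w); M=T@np.array(w['T_tool_cam']); v['eye']=M[:3,3]; v['rotation']=M[:3,:3]; v['img']=cv2.imread('pics/w1.png')
print('slat',gradfit(v,loop(top(-.12,.12,-.0225,.0225,.072)),[.553,-.305,-.1]))
sc=cam('side'); 
print('spacer side',maskfit(sc,comp(sc,(341,250)),SPACER,[.585,.367,1.5]))
print('jig side',gradfit(sc,JIG,[.556,.031,-.06]))
E
```

```text
jig (array([0.54882798, 0.02896848, 0.03184437]), np.float64(-183.37353515625))
spacer (array([0.58820879, 0.35903148, 1.72423202]), np.float64(553.913725490196), np.float64(3396.0))
slat (array([ 0.55279348, -0.30511248, -0.09798209]), np.float64(-202.2273406982422))
spacer side (array([0.58475102, 0.36530198, 1.73254091]), np.float64(54.325490196078434), np.float64(983.0))
jig side (array([0.55709224, 0.03796061, 0.03284474]), np.float64(-149.99398803710938))
```

```bash
cat > ov.py <<'E'
from h import *
def draw(c,segs,p,col):
    for a,b in segs:
        r=proj(c,place(np.array([a,b]),p))[:,::-1]; cv2.line(c['img'],*[tuple(int(round(v*16)) for v in q) for q in r],col,1,cv2.LINE_AA,4)
E
python3 - <<'E'
from ov import *
w=cam('wrist'); s=observe(); print(s['tool_pos'],s['tool_rot'],w['eye'])
print('jig',gradfit(w,JIG,[.557,.038,.03]),'spacer',maskfit(w,comp(w,(93,165),40,40),SPACER,[.585,.365,1.73]))
S=cam('side')
F=[s for b in SPACER for s in loop(b[[1,3,7,5]])]
for c in(w,S):
    draw(c,JIG,[.557,.038,.033],(0,0,255)); draw(c,F,[.585,.365,1.732],(255,0,0))
draw(w,JIG,[.549,.029,.032],(0,255,0))
a=w['img'][:250,80:600]; b=cv2.resize(S['img'][200:380,190:400],None,fx=2.2,fy=2.2)
o=np.zeros((250+396,520,3),np.uint8); o[:250]=a; o[250:,:462]=b; cv2.imwrite('pics/ov1.png',cv2.resize(o,None,fx=.92,fy=.92))
E
```

```text
[0.46073706 0.1959963  0.30170204] [ 3.14149100e+00 -7.10664792e-06 -1.55183052e-03] [0.52901488 0.19599755 0.4601698 ]
jig (array([0.54956304, 0.03425722, 0.03761538]), np.float64(-183.34292602539062)) spacer (array([0.58633696, 0.36531443, 1.73269801]), np.float64(164.84313725490196), np.float64(3831.0))
```

View pics/ov1.png

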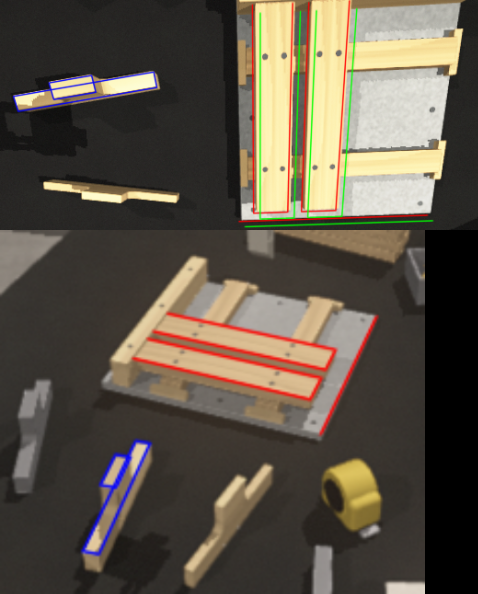

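The overlay shows the red (side-camera) jig fit lying on the slats in both views and the blue spacer fit on target, so I take jig (0.557, 0.038, 0.033) and spacer (0.5855, 0.365, 1.732). Single pose readings are noisy by about 2 mm, so I track the commanded pose instead. Now to the slat.

```bash
python3 -m inch '[[[10.25,55.8,0,0],[10.25,55.8,0,0],[10.25,55.8,0,0],[10.25,55.8,0,0],[10.25,55.8,0,0],[10.25,55.8,0,0],[10.25,55.8,0,0],[10.25,55.8,0,0],[10.25,55.8,0,0],[0,0,0,0.098]]]'
python3 -m inch '[[[0,0,60,0],[0,0,60,0],[0,0,50,0],[0,0,0,0],[0,0,0,0]]]'
cat >> h.py <<'E'
def pose(n=4):
    L=[]
    for i in range(n):
        s=observe(); L.append([*s['tool_pos'],s['tool_rot'][2],*s['contact_force']]); 
        if i<n-1: read_camera('side')
    return s['time'],np.mean(L,0).round(4),s['opening']
E
python3 - <<'E'
from h import *
print(pose())
q=[];W=loop(top(-.12,.12,-.0225,.0225,.072))
for i in range(3):
    v=cam('wrist'); q.append(gradfit(v,W[:3:2]+W[1:2],[.5528,-.305,-.098])[0])
print(np.round(q,4)); cv2.imwrite('pics/w3.png',v['img'])
sc=cam('side'); print(gradfit(sc,W,[.5528,-.305,-.098]))
sc=cam('scene'); print(gradfit(sc,W,[.5528,-.305,-.098]))
E
```

```text
time: 6.0
tool_pos: [0.5521, -0.3098, 0.2999]
tool_rot: [3.142, 0.002, -0.105]
contact_force: [-0.1, 1.3, 0.1]
opening: 0.0919
time: 6.62
tool_pos: [0.5538, -0.3064, 0.134]
tool_rot: [3.14, -0.003, -0.098]
contact_force: [-0.7, 0.4, 0.5]
opening: 0.0918
(6.775, array([ 0.554 , -0.3065,  0.1345, -0.0983,  0.0984,  0.3   ,  0.2668]), 0.09183084859090225)
[[ 0.5544 -0.3052 -0.094 ]
 [ 0.5542 -0.3047 -0.1008]
 [ 0.5546 -0.3049 -0.097 ]]
(array([ 0.5496417 , -0.30064593, -0.10238423]), np.float64(-187.86892700195312))
(array([ 0.55506856, -0.30389616, -0.11088908]), np.float64(-192.11416625976562))
```

```bash
python3 -m inch '[[[0,0,35,0],[0,0,35,0],[0,0,16,0],[0,0,0,0]]]'
python3 -m inch '[[[0,0,0,0],[0,0,0,0],[0,0,0,0],[0,0,0,0],[0,0,0,0]]]' 1 25
python3 -m inch '[[[0,0,-20,0],[0,0,-50,0],[0,0,-20,0],[0,0,0,0]]]'
python3 - <<'E'
from h import *
print(pose()); v=cam('wrist'); cv2.imwrite('pics/w4.png',v['img'])
E
```

```text
time: 7.52
tool_pos: [0.5524, -0.3053, 0.045]
tool_rot: [-3.141, 0.002, -0.098]
contact_force: [0.3, -0.6, -0.3]
opening: 0.0917
time: 8.15
tool_pos: [0.5527, -0.3055, 0.0458]
tool_rot: [3.141, -0.0, -0.098]
contact_force: [0.5, 0.0, -0.3]
opening: 0.0463
time: 8.65
tool_pos: [0.5534, -0.306, 0.1373]
tool_rot: [3.14, -0.003, -0.098]
contact_force: [-0.1, 0.3, -1.8]
opening: 0.0447
(8.8, array([ 0.5525, -0.3054,  0.1353, -0.0982, -0.2095, -0.2076, -1.488 ]), 0.044890355992170124)
```

View pics/w4.png

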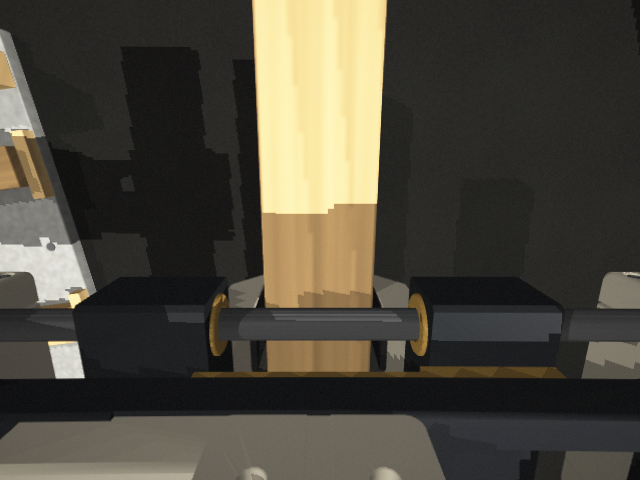

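```bash
python3 -m inch '[[[0,0,0,-0.131],[1,-44,0,0],[1,-55,0,0],[1,-55,0,0],[1,-55,0,0],[1,-53.6,0,0],[0.3,0,43,0],[0,0,43,0],[0,0,0,0],[0,0,0,0]]]'
python3 - <<'E'
from ov import *
print(pose()); v=cam('wrist'); sd=cam('side'); sc=cam('scene')
for n,c in(('side',sd),('scene',sc)): print(n,'jig',gradfit(c,JIG,[.557,.038,.033]),'slat',gradfit(c,loop(top(-.12,.12,-.0225,.0225,.076)),[.551,-.042,.033]))
print('slat',gradfit(v,[s for s in loop(top(-.12,.12,-.0225,.0225,.076))][:3],[.551,-.042,.033]))
J2=[loop(top(-.14,.16,-.135,.135,.012))[2]]+[s for y in(.0315,.0945) for s in loop(top(-.12,.12,y-.0225,y+.0225,.048))[::2]]
print('jig wrist',gradfit(v,J2,[.557,.038,.033]))
draw(sd,JIG,[.557,.038,.033],(0,0,255));draw(sc,JIG,[.557,.038,.033],(0,0,255))
a=cv2.resize(sd['img'][190:320,220:400],None,fx=2.2,fy=2.2);b=cv2.resize(sc['img'][200:330,215:395],None,fx=2.2,fy=2.2)
cv2.imwrite('pics/ov2.png',np.vstack([np.hstack([a,b]),cv2.resize(v['img'][:290],(792,300))]))
E
```

```text
time: 10.1
tool_pos: [0.55, -0.0432, 0.0504]
tool_rot: [3.141, -0.001, 0.032]
contact_force: [-0.5, 0.2, -0.8]
opening: 0.0447
(10.25, array([ 0.5504, -0.0433,  0.0511,  0.0324, -0.4283,  0.2684, -1.2197]), 0.044680684041733885)
side jig (array([0.55695076, 0.037526  , 0.03316731]), np.float64(-140.57363891601562)) slat (array([ 0.56675919, -0.03771257,  0.04503179]), np.float64(-140.8102569580078))
scene jig (array([0.55876424, 0.03558536, 0.0352465 ]), np.float64(-143.84117126464844)) slat (array([ 0.55414472, -0.05458885,  0.15926629]), np.float64(-120.13784790039062))
slat (array([ 0.55373733, -0.04296089,  0.02874335]), np.float64(-51.63740158081055))
jig wrist (array([0.55783394, 0.03446375, 0.04178039]), np.float64(-32.41244125366211))
```

View pics/ov2.png

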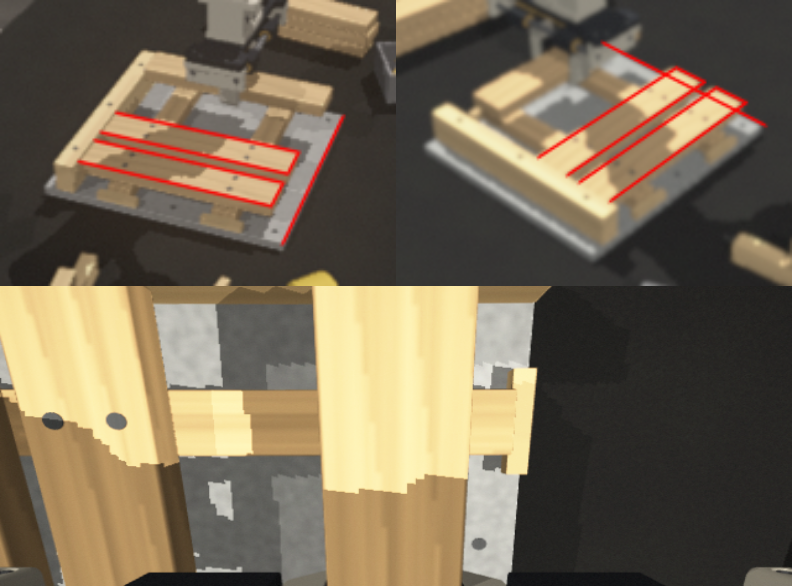

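```bash
python3 -m inch '[[[0,0,10,0],[0,0,10,0],[0,0,4,0],[0,0,0,0],[0,0,1,0],[0,0,1,0],[0,0,0,0]]]'
python3 - <<'E'
from h import *
print(pose(5))
E
```

```text
time: 11.28
tool_pos: [0.5494, -0.0429, 0.0238]
tool_rot: [3.141, -0.0, 0.033]
contact_force: [-0.1, 0.1, -2.0]
opening: 0.0446
(11.475, array([ 0.5494, -0.0429,  0.0238,  0.0328,  0.0214,  0.3144, -1.4395]), 0.04477962837790336)
```

```bash
python3 -m inch '[[[0,0,1,0],[0,0,0.5,0],[0,0,0,0]]]'
python3 -m inch '[[[0,0,0.5,0],[0,0,0.3,0],[0,0,0,0]]]'
python3 - <<'E'
from h import *
print(pose(5))
E
```

```text
time: 11.85
tool_pos: [0.5494, -0.0429, 0.0224]
tool_rot: [3.141, -0.0, 0.033]
contact_force: [-0.9, 0.6, 2.1]
opening: 0.0448
time: 12.22
tool_pos: [0.5494, -0.0429, 0.0224]
tool_rot: [3.141, -0.0, 0.033]
contact_force: [-3.4, 0.8, 8.5]
opening: 0.0449
(12.425, array([ 0.5494, -0.0429,  0.0224,  0.0328, -3.5032,  0.5018,  8.9305]), 0.044866674042558854)
```

```bash
python3 -m inch '[[[0,0,-0.8,0],[2,0,0,0],[2,0,0,0],[1,0,0,0],[0,0,0,0]]]'
python3 -m inch '[[[1,0,0,0],[0,0,0,0]]]'
python3 -m inch '[[[1,0,0,0],[0,0,0,0]]]'
python3 -m inch '[[[1,0,0,0],[0,0,0,0]]]'
```

```text
time: 13.05
tool_pos: [0.5544, -0.0427, 0.0223]
tool_rot: [3.141, 0.0, 0.033]
contact_force: [-2.9, -0.3, 4.7]
opening: 0.0448
time: 13.3
tool_pos: [0.5554, -0.0427, 0.0223]
tool_rot: [3.142, 0.0, 0.033]
contact_force: [-3.2, 0.2, 5.4]
opening: 0.0451
time: 13.55
tool_pos: [0.5564, -0.0427, 0.0224]
tool_rot: [3.141, 0.0, 0.033]
contact_force: [-2.7, -0.1, 5.4]
opening: 0.0446
time: 13.8
tool_pos: [0.5574, -0.0426, 0.0224]
tool_rot: [3.141, 0.0, 0.033]
contact_force: [-2.7, 0.1, 4.4]
opening: 0.0445
```

```bash
python3 -m inch '[[[0.8,0,0,0],[0,0,0,0]]]'
python3 -m inch '[[[0.8,0,0,0],[0,0,0,0]]]'
```

```text
time: 14.05
tool_pos: [0.5582, -0.0426, 0.0223]
tool_rot: [3.141, 0.0, 0.033]
contact_force: [-2.6, -0.2, 5.8]
opening: 0.0447
time: 14.3
tool_pos: [0.559, -0.0426, 0.0224]
tool_rot: [3.141, 0.0, 0.033]
contact_force: [-3.6, 0.4, 5.1]
opening: 0.045
```

```bash
python3 -m inch '[[[0.8,0,0,0],[0,0,0,0]]]'
```

```text
time: 14.55
tool_pos: [0.5598, -0.0426, 0.0224]
tool_rot: [3.141, 0.0, 0.033]
contact_force: [-3.2, -0.8, 5.3]
opening: 0.0446
```

```bash
python3 -m inch '[[[0.8,0,0,0],[0,0,0,0]]]'; python3 -m inch '[[[0.8,0,0,0],[0,0,0,0]]]'
```

```text
time: 14.8
tool_pos: [0.5606, -0.0425, 0.0223]
tool_rot: [3.142, 0.0, 0.033]
contact_force: [-2.6, -0.3, 5.0]
opening: 0.0449
time: 15.05
tool_pos: [0.5613, -0.0425, 0.0224]
tool_rot: [3.142, 0.0, 0.033]
contact_force: [-3.8, 0.2, 5.8]
opening: 0.0444
```

```bash
python3 - <<'E'
from ov import *
print(pose(4)); v=cam('wrist'); sd=cam('side')
cv2.imwrite('pics/ov3.png',np.vstack([cv2.resize(sd['img'][205:275,230:360],(780,420)),v['img'][:170,:][:, :].repeat(1,0)[:, :640].copy() if 0 else cv2.resize(v['img'][:140],(780,171))]))
E
```

```text
(15.2, array([ 0.5613, -0.0425,  0.0224,  0.0329, -3.0989, -0.4433,  5.5801]), 0.04457020241842271)
```

View pics/ov3.png

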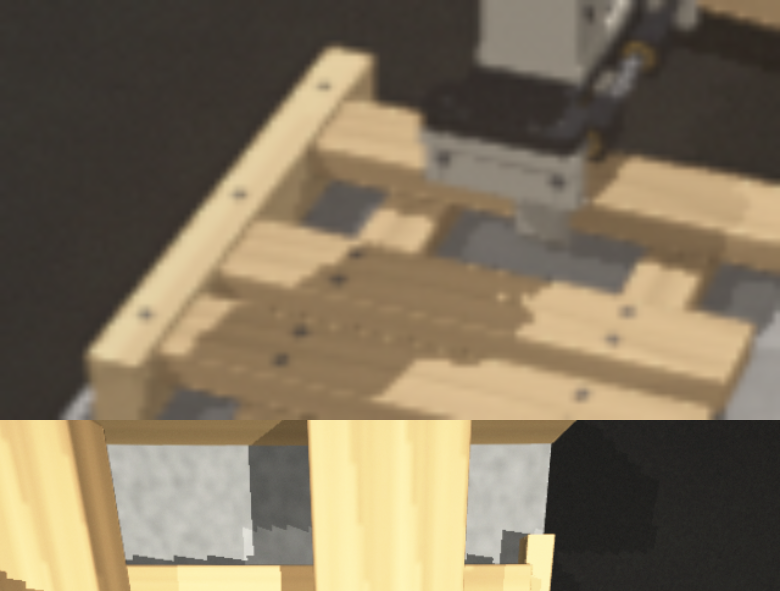

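The slat end is close to the stop, at upper left around (325,150). I keep creeping until the force rises.

```bash
python3 -m inch '[[[1,0,0,0],[0,0,0,0]]]'; python3 -m inch '[[[1,0,0,0],[0,0,0,0]]]'
```

```text
time: 15.55
tool_pos: [0.5613, -0.0425, 0.0224]
tool_rot: [-3.142, 0.003, 0.033]
contact_force: [-6.2, -0.9, 9.3]
opening: 0.0448
time: 15.8
tool_pos: [0.5613, -0.0425, 0.0223]
tool_rot: [-3.141, 0.005, 0.033]
contact_force: [-10.9, -0.8, 10.7]
opening: 0.0448
```

```bash
python3 -m inch '[[[0.8,0,0,0],[0,0,0,0]]]'; python3 -m inch '[[[0.8,0,0,0],[0,0,0,0]]]'
```

```text
time: 16.05
tool_pos: [0.5613, -0.0425, 0.0223]
tool_rot: [-3.141, 0.006, 0.033]
contact_force: [-14.0, -2.2, 13.2]
opening: 0.045
time: 16.3
tool_pos: [0.5613, -0.0425, 0.0223]
tool_rot: [-3.141, 0.008, 0.033]
contact_force: [-16.3, -2.2, 16.0]
opening: 0.0445
```

```bash
python3 -m inch '[[[-2,0,0,0],[-1.2,0,0,0],[0,0,0,0]]]'; python3 -m inch '[[[0,0,0,0],[0,0,0,0],[0,0,-2,0],[0,0,-10,0],[0,0,-30,0],[0,0,-58,0]]]' -0.42 25; python3 -m inch '[[[4.6,-50.8,-10,0],[4.6,-50.8,-10,0],[4.6,-50.8,-10,0],[4.6,-50.8,-10,0],[4.6,-50.8,-10,0],[4.6,-50.8,-10,0],[4.6,-50.8,-10,0],[4.6,-50.8,-10,0]]]'; python3 -m inch '[[[0,0,0,-0.17],[0,0,0,-0.17],[0,0,0,-0.17],[0,0,0,-0.17],[0,0,0,-0.17],[0,0,0,-0.17],[0,0,0,-0.17],[0,0,0,-0.17],[0,0,0,-0.17],[0,0,0,-0.17]]]'
python3 - <<'E'
from ov import *
print(pose(4)); sd=cam('side'); sc=cam('scene'); S=loop(top(-.12,.12,-.0225,.0225,.048))
for c in(sd,sc): print('slat',gradfit(c,S[:1]+S[2:],[.561,-.042,.033]))
print('spacer',maskfit(sd,comp(sd,(341,250)),SPACER,[.585,.365,1.732]))
for i in range(2):
    v=cam('wrist'); p=np.round(proj(v,[[.585,.365,.062]])[0]).astype(int); m=comp(v,p,40,40); print(p,maskfit(v,m,SPACER,[.585,.365,1.732]))
cv2.imwrite('pics/w5.png',v['img'])
E
```

```text
time: 16.68
tool_pos: [0.5614, -0.0425, 0.0223]
tool_rot: [3.142, 0.001, 0.033]
contact_force: [-4.7, -1.1, 6.7]
opening: 0.0446
time: 17.42
tool_pos: [0.5604, -0.0422, 0.122]
tool_rot: [-3.141, 0.004, 0.033]
contact_force: [2.0, -0.0, 0.6]
opening: 0.0652
time: 18.42
tool_pos: [0.5851, 0.3666, 0.2034]
tool_rot: [-3.141, -0.001, 0.033]
contact_force: [0.8, 0.7, 0.4]
opening: 0.0654
time: 19.68
tool_pos: [0.5852, 0.3649, 0.2029]
tool_rot: [3.141, -0.0, 1.738]
contact_force: [0.6, -0.2, 0.7]
opening: 0.0651
(19.825, array([ 0.5852,  0.3649,  0.2029,  1.7369,  0.4508, -0.0717, -0.0341]), 0.06502287069106809)
slat (array([ 0.56019323, -0.03922955,  0.03100739]), np.float64(-180.5125732421875))
slat (array([ 0.56054502, -0.0425029 ,  0.01713678]), np.float64(-189.89268493652344))
spacer (array([0.58474791, 0.36536822, 1.73500132]), np.float64(47.07450980392157), np.float64(995.0))
[231 318] (array([0.81191267, 0.49554085, 2.15217488]), np.float64(284604.38823529414), np.float64(295223.0))
[231 318] (array([0.81655231, 0.48726116, 2.04955704]), np.float64(284572.8), np.float64(295172.0))
```

```bash
python3 -m inch '[[[0,0,50,0],[0,0,50,0],[0,0,40,0],[0,0,20,0],[0,0,10,0],[0,0,0,0]]]'; python3 -m inch '[[[0,0,0,0],[0,0,0,0],[0,0,0,0],[0,0,0,0],[0,0,0,0],[0,0,0,0]]]' 1 15;python3 -m inch '[[[0,0,-10,0],[0,0,-50,0],[0,0,-50,0],[0,0,0,0]]]'
python3 - <<'E'
from h import *
print(pose(4))
E
```

```text
time: 20.78
tool_pos: [0.5856, 0.3651, 0.0328]
tool_rot: [3.141, -0.0, 1.733]
contact_force: [-0.1, -0.1, 0.1]
opening: 0.0653
time: 21.52
tool_pos: [0.5853, 0.3649, 0.0322]
tool_rot: [3.141, 0.0, 1.733]
contact_force: [0.2, 0.4, 0.7]
opening: 0.0178
time: 22.02
tool_pos: [0.5876, 0.3662, 0.1484]
tool_rot: [3.131, -0.003, 1.733]
contact_force: [0.2, 0.6, -1.2]
opening: 0.0178
(22.175, array([ 0.5859,  0.3653,  0.1445,  1.7329,  0.0081,  0.3371, -1.2568]), 0.018154068516367923)
```

```bash
python3 -m inch '[[[0,0,0,0.17],[0,0,0,0.17],[0,0,0,0.17],[0,0,0,0.17],[0,0,0,0.17],[0,0,0,0.17],[0,0,0,0.17],[0,0,0,0.17],[0,0,0,0.17],[0,0,0,0.17]]]'; python3 -m inch '[[[-6.5,55.3,0,0],[-6.5,55.3,0,0],[-6.5,55.3,0,0],[-6.5,55.3,0,0],[-6.5,55.3,0,0],[-6.5,55.3,0,0],[0,0,25,0],[0,0,25,0],[0,0,0,0],[0,0,0,0]]]'
python3 - <<'E'
from ov import *
print(pose(4)); sd=cam('side'); sc=cam('scene'); v=cam('wrist'); L=loop(top(-.12,.12,-.0225,.0225,.048))
cv2.imwrite('pics/w6.png',v['img'])
draw(sd,JIG,[.557,.038,.033],(0,0,255))
F=[s for b in SPACER for s in loop(b[[1,3,7,5]])]
draw(sd,[(a+[0,0,.0605],b+[0,0,.0605]) for a,b in F],[.557,.032,.033],(255,0,0))
cv2.imwrite('pics/ov4.png',np.vstack([cv2.resize(sd['img'][205:285,230:370],(780,330)),cv2.resize(v['img'][:280],(780,270))]))
E
```

```text
time: 23.42
tool_pos: [0.5843, 0.3645, 0.1399]
tool_rot: [3.14, 0.004, 0.027]
contact_force: [0.9, 0.6, -0.1]
opening: 0.0178
time: 24.68
tool_pos: [0.5572, 0.0322, 0.0922]
tool_rot: [3.142, 0.0, 0.033]
contact_force: [-0.5, 0.3, -0.8]
opening: 0.0179
(24.825, array([ 0.5575,  0.0322,  0.0927,  0.0332, -0.0941,  0.0591, -0.5155]), 0.017897197593947967)
```

View pics/ov4.png

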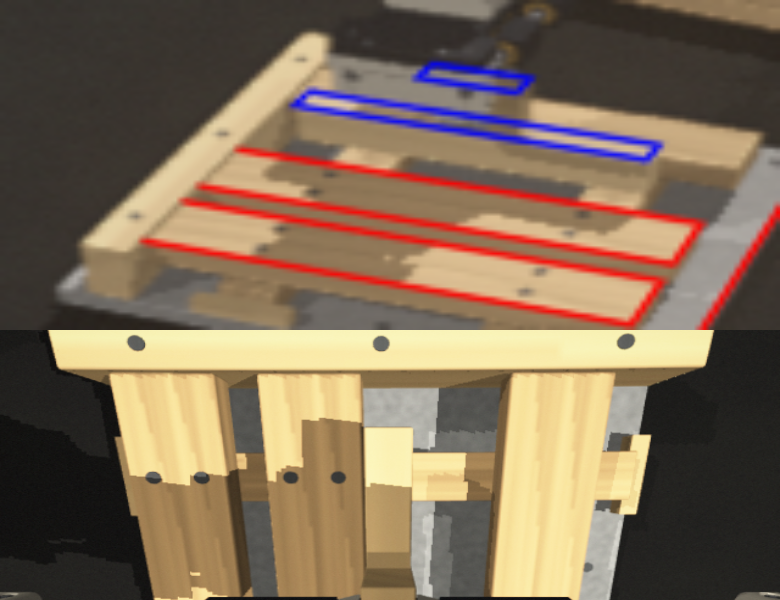

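The wrist view shows the spacer (cols 365-412) parallel to the laid slat with a gap of about 5 mm, and the loose slat (cols 495-610) reaching the stop like the laid ones. Lowering.

```bash
python3 -m inch '[[[0,0,12,0],[0,0,10,0],[0,0,5,0],[0,0,1,0],[0,0,0,0]]]'; python3 -m inch '[[[0,0,1,0],[0,0,1,0],[0,0,0,0]]]'; python3 -m inch '[[[0,0,0.5,0],[0,0,0.3,0],[0,0,0,0]]]'
```

```text
time: 25.6
tool_pos: [0.5572, 0.032, 0.0642]
tool_rot: [3.141, -0.0, 0.033]
contact_force: [-0.6, -0.4, -0.8]
opening: 0.0177
time: 25.98
tool_pos: [0.5571, 0.032, 0.0622]
tool_rot: [3.142, -0.0, 0.033]
contact_force: [0.3, -0.5, -1.0]
opening: 0.0184
time: 26.35
tool_pos: [0.5572, 0.032, 0.0622]
tool_rot: [3.141, -0.001, 0.033]
contact_force: [-2.8, -0.5, 5.6]
opening: 0.0178
```

Seated. Back off slightly in z, then creep toward the laid slat.

```bash
python3 -m inch '[[[0,0,-0.6,0],[0,-2,0,0],[0,-1.5,0,0],[0,0,0,0]]]'; python3 -m inch '[[[0,-0.8,0,0],[0,0,0,0]]]'; python3 -m inch '[[[0,-0.8,0,0],[0,0,0,0]]]'; python3 -m inch '[[[0,-0.5,0,0],[0,0,0,0]]]'
```

```text
time: 26.85
tool_pos: [0.5574, 0.0346, 0.0622]
tool_rot: [3.14, -0.001, 0.034]
contact_force: [0.4, -4.4, 2.3]
opening: 0.0178
time: 27.1
tool_pos: [0.5574, 0.0347, 0.0622]
tool_rot: [3.139, -0.001, 0.034]
contact_force: [-0.2, -7.4, 3.2]
opening: 0.0177
time: 27.35
tool_pos: [0.5574, 0.0348, 0.0623]
tool_rot: [3.138, -0.001, 0.034]
contact_force: [-0.3, -10.4, 1.5]
opening: 0.018
time: 27.6
tool_pos: [0.5574, 0.0349, 0.0623]
tool_rot: [3.137, -0.001, 0.034]
contact_force: [-0.5, -12.8, 2.3]
opening: 0.0177
```

```bash
python3 -m inch '[[[0,1.5,0,0],[0,1,0,0],[0,0,0,0]]]'; python3 -m inch '[[[0,0,0,0],[0,0,0,0],[0,0,0,0],[0,0,-5,0],[0,0,-20,0],[0,0,-55,0]]]' 0.13 15; python3 -m inch '[[[0,0,0,-0.1745],[0,0,0,-0.1745],[0,0,0,-0.1745],[0,0,0,-0.1745],[0,0,0,-0.1745],[0,0,0,-0.1745],[0,0,0,-0.1745],[0,0,0,-0.1745],[0,0,0,-0.1745],[0,0,0,0]]]'
python3 - <<'E'
from ov import *
print(pose(3)); sd=cam('side'); sc=cam('scene'); B=[b+[0,0,.03] for b in SPACER]; T=[s for b in B for s in loop(b[[1,3,7,5]])]; S=loop(top(-.12,.12,-.0225,.0225,.048))
for c in(sd,sc): print('spacer',gradfit(c,T,[.557,.035,.033]),'slat',gradfit(c,S,[.5605,-.042,.033]))
E
```

```text
time: 27.98
tool_pos: [0.5574, 0.0347, 0.0622]
tool_rot: [3.141, -0.001, 0.033]
contact_force: [-0.3, -5.6, 3.8]
opening: 0.0176
time: 28.72
tool_pos: [0.5553, 0.0353, 0.1407]
tool_rot: [-3.141, 0.006, 0.033]
contact_force: [0.7, -1.0, 0.5]
opening: 0.0395
time: 29.98
tool_pos: [0.557, 0.0352, 0.1423]
tool_rot: [3.141, -0.0, 1.602]
contact_force: [0.4, 0.7, -0.0]
opening: 0.0403
(30.075, array([ 0.557 ,  0.0352,  0.1422,  1.6003,  0.2399, -0.0641, -0.3986]), 0.039796770987686615)
spacer (array([0.55373399, 0.03899069, 0.03851855]), np.float64(-129.2149200439453)) slat (array([ 0.58403347, -0.03739557,  0.03535364]), np.float64(-156.3248748779297))
spacer (array([0.55957542, 0.03555664, 0.05118198]), np.float64(-141.3850555419922)) slat (array([ 0.56972915, -0.03703114, -0.33496469]), np.float64(-128.52972412109375))
```

```bash
python3 -m inch '[[[-41,0,0,0],[-41,0,0,0],[-40,0,0,0],[0,0,50,0],[0,0,40,0],[0,0,20,0],[0,0,8,0],[0,0,0,0]]]'
python3 -m inch '[[[3,0,0,0],[3,0,0,0],[3,0,0,0],[2,0,0,0],[2,0,0,0],[2,0,0,0],[2,0,0,0],[0,0,0,0]]]'
```

```text
time: 31.18
tool_pos: [0.5611, -0.0868, 0.0241]
tool_rot: [-3.141, 0.0, 1.603]
contact_force: [-0.9, 0.3, 0.4]
opening: 0.0397
time: 32.17
tool_pos: [0.5603, -0.0696, 0.0239]
tool_rot: [-3.141, -0.0, 1.603]
contact_force: [1.2, 0.3, -0.2]
opening: 0.0403
```

```bash
python3 -m inch '[[[3,0,0,0],[3,0,0,0],[3,0,0,0],[3,0,0,0],[3,0,0,0],[3,0,0,0],[3,0,0,0],[3,0,0,0]]]'
python3 -m inch '[[[3,0,0,0],[3,0,0,0],[2,0,0,0],[2,0,0,0],[0,0,0,0]]]'
```

```text
time: 33.17
tool_pos: [0.5596, -0.0457, 0.024]
tool_rot: [-3.141, 0.0, 1.603]
contact_force: [0.6, -0.5, -0.4]
opening: 0.04
time: 33.8
tool_pos: [0.5595, -0.0357, 0.0241]
tool_rot: [3.141, -0.0, 1.603]
contact_force: [0.0, 0.0, 0.5]
opening: 0.04
```

```bash
python3 -m inch '[[[1,0,0,0],[1,0,0,0],[1,0,0,0],[0,0,0,0]]]'; python3 -m inch '[[[1,0,0,0],[1,0,0,0],[0,0,0,0]]]'
python3 - <<'E'
from ov import *
print(pose(3)); sd=cam('side'); sc=cam('scene')
cv2.imwrite('pics/ov5.png',np.hstack([cv2.resize(sd['img'][195:285,235:355],(480,360)),cv2.resize(sc['img'][215:305,225:305],(320,360))]))
E
```

```text
time: 34.3
tool_pos: [0.5593, -0.0327, 0.024]
tool_rot: [3.141, 0.0, 1.603]
contact_force: [-0.4, -0.3, 0.8]
opening: 0.0398
time: 34.67
tool_pos: [0.5592, -0.0308, 0.024]
tool_rot: [3.142, 0.0, 1.603]
contact_force: [0.3, -1.3, 0.6]
opening: 0.0401
(34.775, array([ 0.5592, -0.0308,  0.024 ,  1.6034,  0.2276, -0.5367,  0.2484]), 0.03981550719566216)
```

View pics/ov5.png

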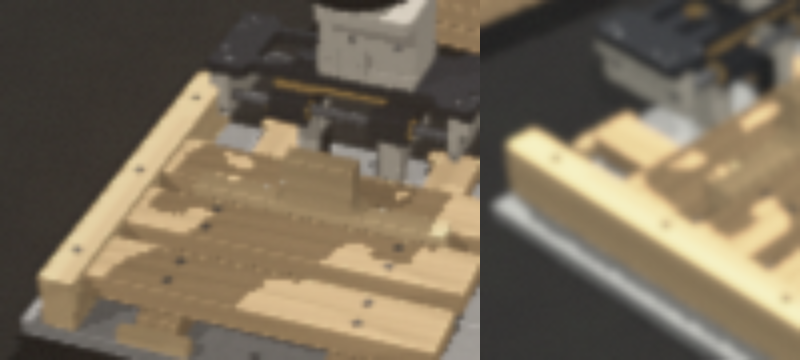

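The slat (behind the tab) has been pushed to within a few mm of the spacer. I continue gently until the force rises.

```bash
python3 -m inch '[[[1,0,0,0],[0,0,0,0]]]'; python3 -m inch '[[[1,0,0,0],[0,0,0,0]]]';  python3 -m inch '[[[0.7,0,0,0],[0,0,0,0]]]'
```

```text
time: 35.12
tool_pos: [0.5592, -0.0305, 0.024]
tool_rot: [3.141, 0.001, 1.604]
contact_force: [0.3, -4.8, -0.4]
opening: 0.0399
time: 35.38
tool_pos: [0.5593, -0.0304, 0.0241]
tool_rot: [3.141, 0.002, 1.604]
contact_force: [0.1, -9.1, -1.1]
opening: 0.0397
time: 35.62
tool_pos: [0.5593, -0.0304, 0.024]
tool_rot: [3.141, 0.003, 1.604]
contact_force: [-1.7, -11.8, -0.7]
opening: 0.0396
```

```bash
python3 -m inch '[[[0.7,0,0,0],[0,0,0,0]]]';  python3 -m inch '[[[0.7,0,0,0],[0,0,0,0]]]'
```

```text
time: 35.88
tool_pos: [0.5593, -0.0303, 0.0241]
tool_rot: [3.141, 0.004, 1.605]
contact_force: [-0.5, -16.0, -0.7]
opening: 0.0396
time: 36.12
tool_pos: [0.5593, -0.0303, 0.0241]
tool_rot: [3.141, 0.005, 1.605]
contact_force: [-1.6, -18.6, -1.2]
opening: 0.0397
```

```bash
python3 -m inch '[[[-2,0,0,0],[-2,0,0,0],[-4,0,0,0],[-10,0,0,0],[0,0,-60,0],[0,-57,0,0],[0,-57,0,0],[0,-57,0,0],[50,0,0,0],[0,0,0,0]]]'; python3 -m inch '[[[0,0,40,0],[0,0,20,0],[0,0,0,0]]]'; python3 -m inch '[[[0,3,0,0],[0,3,0,0],[0,2,0,0],[0,0,0,0]]]'
python3 - <<'E'
from h import *
print(pose(3))
E
```

```text
time: 37.38
tool_pos: [0.3864, 0.001, 0.0843]
tool_rot: [3.141, -0.0, 1.605]
contact_force: [0.1, -0.4, 0.5]
opening: 0.04
time: 37.75
tool_pos: [0.3867, -0.0007, 0.0231]
tool_rot: [-3.139, -0.0, 1.603]
contact_force: [0.6, -0.2, -0.1]
opening: 0.0398
time: 38.25
tool_pos: [0.3955, -0.0001, 0.0243]
tool_rot: [3.141, 0.0, 1.603]
contact_force: [0.0, 0.1, -0.2]
opening: 0.0397
(38.35, array([ 3.9530e-01, -1.0000e-04,  2.4200e-02,  1.6035e+00, -9.0700e-02,
       -8.3000e-03, -3.5700e-01]), 0.040160508536199464)
```

```bash
python3 -m inch '[[[0,1,0,0],[0,1,0,0],[0,0,0,0]]]'; python3 -m inch '[[[0,1,0,0],[0,0,0,0]]]'; python3 -m inch '[[[0,1,0,0],[0,0,0,0]]]'; python3 -m inch '[[[0,1,0,0],[0,0,0,0]]]'
```

```text
time: 38.72
tool_pos: [0.3972, -0.0, 0.024]
tool_rot: [3.142, 0.0, 1.603]
contact_force: [0.2, -1.3, 0.4]
opening: 0.0403
time: 38.98
tool_pos: [0.3982, 0.0, 0.024]
tool_rot: [3.142, 0.0, 1.603]
contact_force: [-0.9, 0.7, -0.2]
opening: 0.0397
time: 39.22
tool_pos: [0.3992, 0.0, 0.024]
tool_rot: [3.142, 0.0, 1.603]
contact_force: [-0.5, 0.4, 0.4]
opening: 0.0399
time: 39.48
tool_pos: [0.4002, 0.0001, 0.024]
tool_rot: [3.141, 0.0, 1.603]
contact_force: [-0.3, 0.1, -0.4]
opening: 0.0398
```

```bash
python3 -m inch '[[[0,1,0,0],[0,0,0,0]]]'; python3 -m inch '[[[0,1,0,0],[0,0,0,0]]]'; python3 -m inch '[[[0,1,0,0],[0,0,0,0]]]'
```

```text
time: 39.72
tool_pos: [0.4012, 0.0001, 0.024]
tool_rot: [3.141, 0.0, 1.603]
contact_force: [0.6, -0.4, 0.1]
opening: 0.04
time: 39.98
tool_pos: [0.4022, 0.0001, 0.024]
tool_rot: [3.141, 0.0, 1.603]
contact_force: [0.5, -0.6, -0.0]
opening: 0.0396
time: 40.22
tool_pos: [0.4032, 0.0002, 0.024]
tool_rot: [3.142, 0.0, 1.603]
contact_force: [-0.1, 0.2, -0.2]
opening: 0.0401
```

```bash
python3 -m inch '[[[0,1,0,0],[0,0,0,0]]]'; python3 -m inch '[[[0,1,0,0],[0,0,0,0]]]'; python3 -m inch '[[[0,1,0,0],[0,0,0,0]]]'
```

```text
time: 40.48
tool_pos: [0.4036, 0.0003, 0.0239]
tool_rot: [-3.141, -0.0, 1.603]
contact_force: [-1.4, 0.3, 0.4]
opening: 0.0397
time: 40.72
tool_pos: [0.4036, 0.0003, 0.0238]
tool_rot: [-3.139, -0.0, 1.603]
contact_force: [-6.0, -0.8, 4.8]
opening: 0.0401
time: 40.98
tool_pos: [0.4037, 0.0004, 0.0238]
tool_rot: [-3.137, -0.001, 1.603]
contact_force: [-9.2, -1.4, 6.6]
opening: 0.0398
```

```bash
python3 -m inch '[[[0,-3,0,0],[0,-5,0,0],[0,0,-60,0],[0,0,-60,0],[10,53.4,0,0],[10,53.4,0,0],[9.8,53.5,0,0],[0,0,0,0.1745]]]'; python3 -m inch '[[[0,0,0,0.1745],[0,0,0,0.1745],[0,0,0,0.1745],[0,0,0,0.1745],[0,0,0,0.1745],[0,0,0,0.1745],[0,0,0,0.1745],[0,0,0,0.1745],[0,0,0,0]]]'
python3 - <<'E'
from ov import *
print(pose(6)); v=cam('wrist'); cv2.imwrite('pics/w7.png',v['img'])
B=[b+[0,0,.03] for b in SPACER]
print('spacer',gradfit(v,[s for s in loop(top(-.09,.09,-.009,.009,.056))[:3]],[.557,.035,.033]))
print('slat',gradfit(v,loop(top(-.12,.12,-.0225,.0225,.048))[::2],[.559,.003,.033]))
E
```

```text
time: 41.98
tool_pos: [0.5604, 0.0357, 0.1432]
tool_rot: [3.14, -0.0, 1.426]
contact_force: [-0.6, 0.2, -1.5]
opening: 0.04
time: 43.1
tool_pos: [0.5573, 0.035, 0.1439]
tool_rot: [3.142, -0.0, 0.034]
contact_force: [0.8, -0.8, -0.7]
opening: 0.0401
(43.35, array([ 0.5573,  0.035 ,  0.1439,  0.0355,  0.252 , -0.462 , -0.1171]), 0.039520822129648005)
spacer (array([0.58867567, 0.03618173, 0.03359539]), np.float64(-173.82188415527344))
slat (array([0.56034282, 0.01912799, 0.06602933]), np.float64(-81.28234100341797))
```

View pics/w7.png

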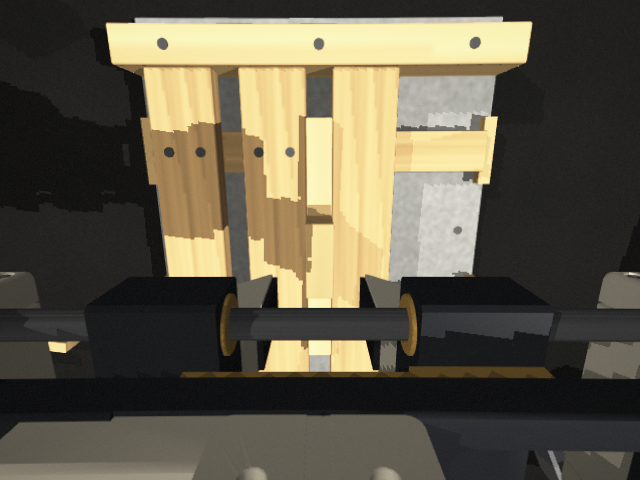

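The last picture shows the slat snug on the spacer (seam at column 333), parallel to the laid slats and at the stop, with the tab centred between the fingers. Regrip and draw it straight up.

```bash
python3 -m inch '[[[0,0,40,0],[0,0,30,0],[0,0,11,0],[0,0,0,0]]]'; python3 -m inch '[[[0,0,0,0],[0,0,0,0],[0,0,0,0],[0,0,0,0],[0,0,0,0]]]' 1 8; python3 -m inch '[[[0,0,-1,0],[0,0,-2,0],[0,0,-3,0],[0,0,-4,0],[0,0,-5,0],[0,0,-5,0],[0,0,-6,0],[0,0,-8,0]]]'; python3 -m inch '[[[0,0,-15,0],[0,0,-30,0],[0,0,0,0]]]'
```

```text
time: 43.9
tool_pos: [0.5573, 0.035, 0.0628]
tool_rot: [-3.142, 0.001, 0.033]
contact_force: [0.7, -0.4, 0.6]
opening: 0.0398
time: 44.52
tool_pos: [0.5579, 0.0347, 0.0638]
tool_rot: [3.141, -0.001, 0.033]
contact_force: [-0.9, -3.1, 5.7]
opening: 0.0179
time: 45.52
tool_pos: [0.5573, 0.0356, 0.0976]
tool_rot: [-3.141, -0.0, 0.033]
contact_force: [0.7, 0.3, -0.1]
opening: 0.0179
time: 45.9
tool_pos: [0.559, 0.0351, 0.145]
tool_rot: [3.141, -0.006, 0.033]
contact_force: [1.2, 0.5, -1.4]
opening: 0.0181
```

```bash
python3 -m inch '[[[6.5,-45,0,0],[6.5,-55.3,0,0],[6.5,-55.3,0,0],[6.5,-55.3,0,0],[6.5,-55.3,0,0],[6.5,-55.3,0,0],[0,-10,0,0]]]'; python3 -m inch '[[[0,0,0,-0.17],[0,0,0,-0.17],[0,0,0,-0.17],[0,0,0,-0.17],[0,0,0,-0.17],[0,0,0,-0.17],[0,0,0,-0.17],[0,0,0,-0.17],[0,0,0,-0.17],[0,0,0,-0.17]]]'; python3 -m inch '[[[0,0,50,0],[0,0,40,0],[0,0,14,0],[0,0,3,0],[0,0,0,0],[0,0,0.7,0],[0,0,0.7,0],[0,0,0,0]]]'
```

```text
time: 46.78
tool_pos: [0.5842, 0.3712, 0.1405]
tool_rot: [-3.141, 0.001, 0.037]
contact_force: [0.1, -1.4, -0.7]
opening: 0.0176
time: 48.02
tool_pos: [0.5853, 0.3664, 0.1413]
tool_rot: [-3.14, 0.001, 1.738]
contact_force: [1.3, 0.5, -1.6]
opening: 0.0184
time: 49.02
tool_pos: [0.5855, 0.3677, 0.0339]
tool_rot: [3.141, -0.0, 1.733]
contact_force: [0.3, -0.9, 0.0]
opening: 0.0178
```

```bash
python3 -m inch '[[[0,0,0.6,0],[0,0,0,0]]]';  python3 -m inch '[[[0,0,0,0],[0,0,0,0],[0,0,0,0],[0,0,-10,0],[0,0,-40,0],[0,0,-60,0]]]' -0.4 8; python3 -m inch '[[[-60,-13.4,-14,0],[-60,-13.4,-14,0],[-60,-13.4,-14,0],[-60,-13.4,-14,0],[-60,-13.4,-14,0],[-60,-13.4,-14,0],[-60,-13.4,-14,0],[0,0,0,0],[0,0,0,0]]]'
python3 - <<'E'
from ov import *
print(pose(6)); v=cam('wrist'); sd=cam('side'); cv2.imwrite('pics/w8.png',v['img']); cv2.imwrite('pics/s8.png',sd['img'])
print('spacer',maskfit(sd,comp(sd,(341,250)),SPACER,[.585,.367,1.733]))
W=loop(top(-.12,.12,-.0225,.0225,.048))
for n,c in(('w',v),('side',sd),('scene',cam('scene'))):
  for nm,p in (('laid',[.557,.066,.033]),('laid2',[.555,.129,.033]),('slat',[.559,.003,.033])):
    print(n,nm,*gradfit(c,W[::2]+W[3:],p,sig=(1.5,1)))
E
```

```text
time: 49.28
tool_pos: [0.5856, 0.3678, 0.0336]
tool_rot: [3.141, -0.0, 1.733]
contact_force: [-1.8, -0.2, 3.7]
opening: 0.0181
time: 50.02
tool_pos: [0.5845, 0.3671, 0.1428]
tool_rot: [-3.138, 0.001, 1.733]
contact_force: [1.1, 0.5, 1.6]
opening: 0.0642
time: 51.15
tool_pos: [0.5608, -0.0581, 0.2406]
tool_rot: [3.141, -0.0, 1.732]
contact_force: [0.0, -0.2, -0.7]
opening: 0.0641
(51.4, array([ 0.5608, -0.0571,  0.2401,  1.734 ,  0.0575,  0.1837, -0.2966]), 0.06444379792796924)
spacer (array([0.58356206, 0.36775535, 1.73596735]), np.float64(60.12549019607843), np.float64(968.0))
w laid [0.55889606 0.06636183 0.03684246] -165.15289306640625
w laid2 [0.5563373  0.12966256 0.03913684] -71.01702117919922
w slat [0.55320645 0.00296927 0.03959506] -172.7895050048828
side laid [0.55632108 0.06932464 0.03255333] -159.8968963623047
side laid2 [ 0.55407731  0.1238953  -0.0698269 ] -121.8847885131836
side slat [0.55919392 0.00670601 0.02289055] -118.83305358886719
scene laid [0.5593531  0.06684744 0.03387444] -190.877685546875
scene laid2 [0.55434127 0.12977453 0.03720021] -143.44444274902344
scene slat [0.56081063 0.00381676 0.03210363] -159.06817626953125
```

```bash
python3 - <<'E'
from ov import *
v=cam('wrist'); g=cv2.cvtColor(v['img'],cv2.COLOR_BGR2GRAY).astype(np.float32)
def prof(p,axis,rng,fix):
    o=[]
    for f in fix:
        t=np.arange(*rng,.0005); P=[[a,f,.048] if axis==0 else [f,a,.048] for a in t]
        r=proj(v,place(P,p)).astype(np.float32); o.append(cv2.remap(g,r[:,1].copy(),r[:,0].copy(),1)[:,0])
    d=np.diff(cv2.GaussianBlur(np.median(o,0)[:,None],(0,0),1.5)[:,0]); return t,d
for y,n in((.0315,'laid'),(-.0315,'slat')):
    t,d=prof([.5581,.0348,.035],0,(-.14,-.10),y+np.linspace(-.018,.018,19)); i=np.argsort(-abs(d))[:3]; print(n,'end x',t[i],d[i].round())
for x in(-.11,-.095,-.03,0,.03,.10):
    t,d=prof([.5581,.0348,.035],1,(-.02,.02),x+np.linspace(-.006,.006,9)); a=d[:40].argmax() if 0 else abs(d[:38]).argmax(); b=38+abs(d[38:]).argmax(); print('gap at',x,t[a],t[b],(t[b]-t[a]).round(4),d[a].round(),d[b].round())
E
```

```text
laid end x [-0.127  -0.1265 -0.1275] [34. 33. 27.]
slat end x [-0.127  -0.1265 -0.1275] [32. 31. 25.]
gap at -0.11 -0.010499999999999992 0.009000000000000025 0.0195 -11.0 14.0
gap at -0.095 -0.009999999999999992 0.008500000000000025 0.0185 -31.0 19.0
gap at -0.03 -0.009999999999999992 0.008500000000000025 0.0185 -28.0 19.0
gap at 0 -0.009999999999999992 0.008500000000000025 0.0185 -27.0 19.0
gap at 0.03 -0.009999999999999992 0.008500000000000025 0.0185 -26.0 21.0
gap at 0.1 -0.009499999999999991 0.009000000000000025 0.0185 -29.0 19.0
```

```bash
python3 - <<'E'
from h import *
print(hand_in(), observe()['time'])
E
```

```text
the job is handed in; nothing more can be done
the job is handed in; nothing more can be done
```

The slat is laid and the job is handed in at about 52 s of the 69 s allowed; no verdict is reported.

- **What I did:**
  - Laid the top slat on the runners, eased up to the end stop.
  - Stood the thicker spacer against the laid slat; the grip measured it at about 18 mm.
  - Pressed the slat up to it at about 19 N, and pressed its near end to confirm it was at the stop.
  - Lifted the spacer straight out and set it upright near where it had stood, about 330 mm from the jig.
- **Last checks:**
  - The wrist camera gave an 18.5 mm gap along most of the length. It read 19.5 mm at the near end, where the edge was weak.
  - The slat's near end was level with the laid slat's in that picture, and the spacer's fit from the side camera shows it standing on the bench.
- **Checks that disagreed:**
  - An earlier wrist edge fit put the slat about 8 mm short of the stop. The scene and side cameras (within 1 mm) and the direct end comparison contradicted it, so I disregarded it.
  - The side-camera fit gave the slat's angle about 0.01 rad off from the laid slat's.
- **Not checked:** I did not measure the thin spacer, tape measure or tub again at the end. The arm was not sent to touch them.

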